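Hang the closet lantern on the double hook

TASK

Swing the folded handle of the camping lantern up until it stands upright, while the lantern stays standing where it is. Then pick the lantern up by the handle and hang it on the double hook on the front of the low cubby, handle over both prongs. Set it down gently: feel for the hook, neither drop the lantern onto it nor press it down hard; do not tip the lantern over, leave the other things alone, and let go so that it hangs still and upright.

Things in the scene. Friction and masses are not known exactly. Their poses are not given: they have to be found in the camera images.
- lantern: Camping lantern, loose, 0.3 to 0.6 kg: upright black and clear cylinder 80 mm in diameter, 100 mm tall, with a U-shaped steel swing bail (handle). Origin at the centre of its underside; z up, y along the bail's hinge line. The bail starts folded towards the lantern's -x side, roughly towards the robot.
- hinge_mid (a point): Middle of the bail's hinge line, inside the lantern, 75 mm above its underside; axes as the lantern's. The bail's two legs, 8 mm thick and 112 mm apart, start at the hinge line outside the lantern's sides.
- bail (a joint): Swing angle of the bail: 0 = folded level, pointing to the lantern's -x; pi/2 = upright; stop at 1.8. It starts 0.05 to 0.45 above level. The hinge rubs (about 0.05 N m: some 0.4 N at the bar), so the bail stays where it is left.
- bail_grip (a point): Middle of the bail's top bar: a round rod 10 mm in diameter, straight for 92 mm, parallel to the hinge line and 115 mm from it. Upright, its centre is 190 mm above the lantern's underside and there are 85 mm of air between bar and lantern top. The point turns with the bail: y along the bar, -x from the hinge to the bar.
- stand: Low open cubby, fixed, cream, 200 mm wide, 229 high, 90 deep, with a steel double hook on the slat up its front: two like prongs 8 mm thick, 30 mm either side of the middle (y = +-0.030), air between them. Origin on the table, right below the middle of the hook's V-shaped dip, where the bar is to rest; x points into the cubby, whose front face is at x = +0.072.
- strip_mid (a point): Middle of the height strip on the cubby's front face, 235 mm up; axes as the cubby's. The hook is clamped on it so that a bar lying in its dip has its centre anywhere from 215 to 255 mm above the table: it differs every time, is not reported and must be felt or seen. The hook does not give. Its back plate, 90 mm wide, is 9 mm proud of the face.
- under_tips (a point): On the table below the prongs' upturned ends (cubby x = -0.021; outermost -0.025). Side view of a prong, from the cubby out: level run as far as x = +0.027, then a V-shaped dip with 30 degree sides, lowest at x = 0, then the upturned end. Against the centre of a bar at rest in the dip, the level run's top is 9 mm and the end's top 13 mm higher, the prong's underside 14.5 mm lower.
- jar: Bystander: closed jar, 60 mm in diameter, 85 mm tall. Origin at the centre of its underside.
- books: Bystander: two flat books stacked, 150 x 100 x 40 mm. Origin at the centre of the underside.
- brush: Bystander: a brush lying down, in front of the robot. Origin at its underside, x along the brush.
Things that resemble listed ones, but are neither listed nor needed, are in the scene too. There is more than one size of the lantern; the job needs the larger.

How it is judged:
By the outcome, as a careful person would: the job done as asked, in the order asked, and still so for the second after the job is handed in, with the robot touching nothing.
It also fails if it takes over 72 s, if anything falls off the work surface, if the arm or the gripper's body presses on something with over 40 N, if the wrist force passes 120 N, or if a joint passes its speed limit or range.

ROBOT

A 6-joint arm with a two-finger parallel gripper is mounted at the origin on the work surface. World frame = base frame: x ahead of the robot, y to its left, z up, the work surface at z = 0. Lengths are in m, angles in degrees, forces in N, time in s.
With the tool pointing down it reaches from about 0.375 to 0.925 m from the base axis. Payload 5.7 kg.
Tool frame: the origin (TCP) lies on the centre line of the jaws, within the pads' length; the fingertips stand env.tcp_to_tips ahead of it and the grasp point (between the pads) lies 11 mm behind it (env.tcp_to_tips is the distance from the TCP to the fingertips, in m); z points along the fingers, y is the line along which they close (so a half turn about z gives the same grasp; the last joint's range is limited). The gripper opens to 85 mm and grips with 20 to 120 N. Pads are 22 mm wide; open, the fingers measure 114 mm over their backs; the gripper's body (76 mm by 85 mm) begins 54 mm behind the grasp point. The pads swing forward as they close: fully open they stand 13 mm farther back than shut.
Start: joints at [66.629, 20.558, 86.54, -0, 72.909, -6.595], TCP at [0.173, 0.574, 0.239] pointing down, gripper open.
Joint ranges: [-170.27, 170.27], [-57.76, 135], [12.27, 136.19], [-55.21, 235.2], [11.17, 155.16], [-170.74, 170.74]. Speed limits (degrees/s): [136.94, 136.94, 180, 180, 180, 180].

INTERFACE

Orientations are given as a 3x3 rotation matrix whose columns are the frame's x, y, z axes.
In Python, from plant import env, eyes gives the robot as it stands.
- The arm moves only by the tool step_arm, never from a script. Its argument "increments" is a list that holds one entry, the list of rows, each a list of 7 numbers: the finger opening in mm, from 0 to 85.4, then the shift along the tool's x, y, z in shares of 0.6 m (1.0 is 0.6 m), then the turn, a rotation vector about the tool's x, y, z in normalised numbers (1 is 120 degrees). A call has 1 to 10 rows; each row is the pose to reach, as a shift and turn from the pose commanded when the call began, along the tool's axes at that moment; what a row does not reach only later rows make up. A row lasts 1/12 s, in which the tool goes at most 41.7 mm and 7.16 degrees, less where a joint would pass 70% of its speed; a pose out of reach is approached as far as the arm can. A call with a gripper value outside its range is refused whole. The fingers move at their own pace and stop on an object; "newtons" is the grip in N (left out, the last holds). Time passes only in rows, so rows that repeat a pose let the fingers close. It gives the time, the measured TCP pose, the force, the opening and the grip force at its end, in the units of the state.
- env.get_obs(): the state, without advancing time (a new reading comes with each control period).
- eyes.capture(name): name is "scene" or "top" or "wrist"; returns a dict with "image" (420x560x3 uint8, blue, green, red), "range_z" (420x560 float32, m along the optical axis (not along the pixel's ray), 0 where there is no reading), "fx", "fy", "cx", "cy" (pixels), "origin" and "orientation" of the camera in the world; the wrist camera has in their place "T_tool_cam" (4x4, takes a point from camera to tool coordinates, whose origin is the TCP and whose axes are the flange's). Camera axes: x right, y down, z forward; pixel columns grow to the right and rows downward; lengths in m; the calibration is good to about 2 mm. A picture is of the moment at which its call begins: read the wrist's pose just before it.
- env.job_done(): hands the job in; it is judged then, once.
Trained networks look in a picture, given as the dict that the camera call returned (one of the last four; its "shot" number tells which), for a name from the list of things; names that differ only in an ending like _2 or _b are one class to them, and where a whole thing is asked for, a point or a joint stands for the part that bears it (a point fixed in the world has none). Each returns a list of dicts, best first, with "score" (0 to 1); they miss things now and then, are a little off and sometimes report something else, mostly with a low value. They report only what shows in the picture. A call takes as long as a camera call. They do not tell look-alikes from the thing itself.
- eyes.search_frame(label, picture): "box" ([left, top, right, bottom] in pixels, round what is visible of it).
- eyes.silhouettes(label, picture): "region" (420x560 bool, what is visible of it) and "box" ([left, top, right, bottom] in pixels, round what is visible of it).
- eyes.tip_of(label, picture): "uv" ([column, row] in pixels: a listed point, or the origin of a listed thing).
The state is a dict: "t": time; "joint_pos": joint angles; "qd": joint speeds; "tau": joint torques, N m; "tool_pos": TCP position; "ee_rot": TCP orientation; "ft_force": force on the tool from outside, world axes, zero at the start; "wrist_torque": the same for the moment, N m; "width": finger opening in m; "finger_force": force on a finger pad.
Only numpy, scipy, OpenCV 4.12 (cv2) and the standard library are available. Lean on these libraries where they do the work, as an engineer would, in place of code of your own. Each camera call takes 0.05 s, during which the arm holds its last target. There are 200 camera calls.

## Working session

There is one attempt and no reset: what is moved stays moved. The work goes in short steps, Python scripts to look and compute and a tool call to move; the robot and the scene stay as the last step left them, time stands still between calls to the robot, and variables do not carry over. Pictures are saved under pics/ and viewed, at most 10 in all, crops included, and the job is handed in when it is done.

Besides the shell and the picture viewer there is one more tool, called after "Call:" in YAML: its name, and indented under it one key for each argument. step_arm: Moves the arm, as the interface text tells. Its arguments: {"type":"object","properties":{"increments":{"type":"array","items":{"type":"array","items":{"type":"array","items":{"type":"number"}}}},"newtons":{"type":"number"}},"required":["increments"]}

```bash
ls; mkdir -p pics; cat > h.py <<'E'
import numpy as np, cv2
from plant import env, eyes
def world(c,uv,r=None):
    u,v=uv
    if r is None: r=c["range_z"][int(round(v)),int(round(u))]
    p=np.array([(u-c["cx"])/c["fx"]*r,(v-c["cy"])/c["fy"]*r,r])
    return np.array(c["orientation"])@p+np.array(c["origin"])
def cloud(c):
    v,u=np.mgrid[0:420,0:560]; r=c["range_z"]
    p=np.stack([(u-c["cx"])/c["fx"]*r,(v-c["cy"])/c["fy"]*r,r],-1)
    P=p@np.array(c["orientation"]).T+np.array(c["origin"]); P[r==0]=np.nan
    return P
def wristfix(c,o):
    T=np.eye(4);T[:3,:3]=o["ee_rot"];T[:3,3]=o["tool_pos"];M=T@np.array(c["T_tool_cam"])
    c["origin"]=M[:3,3];c["orientation"]=M[:3,:3];return c
def px(c,P):
    q=np.array(c["orientation"]).T@(np.array(P)-np.array(c["origin"]));return c["fx"]*q[0]/q[2]+c["cx"],c["fy"]*q[1]/q[2]+c["cy"]
E
python3 - <<'E'
from h import *
np.set_printoptions(precision=3,suppress=True)
print(env.tcp_to_tips); o=env.get_obs(); print({k:o[k] for k in o})
for n in ["scene","top"]:
    c=eyes.capture(n); cv2.imwrite(f"pics/{n}0.png",c["image"])
    print(n,c["origin"],c["fx"])
    for l in ["lantern","stand","jar","books","brush"]:
        for d in eyes.silhouettes(l,c)[:4]:
            P=cloud(c)[d["region"]]; print(l,round(d["score"],2),np.round(d["box"]),np.nanmedian(P,0),np.nanmax(P[:,2]))
    for l in ["lantern","bail_grip","hinge_mid","strip_mid","under_tips","stand"]:
        for d in eyes.tip_of(l,c)[:3]: print("pt",l,round(d["score"],2),np.round(d["uv"],1),world(c,d["uv"]))
E
```

```text
pics
0.008
{'t': 0.0, 'joint_pos': array([66.628, 20.598, 86.6  , -0.001, 72.909, -6.594]), 'qd': array([-0.049, -0.002,  0.043,  0.037, -0.014, -0.045]), 'tau': array([  0.   , -52.763, -27.862,  -0.   ,   0.013,  -0.   ]), 'tool_pos': array([0.173, 0.574, 0.238]), 'ee_rot': array([[-0.957,  0.289, -0.001],
       [ 0.289,  0.957, -0.002],
       [ 0.   , -0.002, -1.   ]]), 'ft_force': array([0.   , 0.373, 0.574]), 'wrist_torque': array([ 0.026,  0.009, -0.035]), 'finger_force': 0.0, 'width': 0.08570912385794371}
scene [ 0.714 -0.56   0.947] 404.5147425139507
lantern 0.96 [278. 165. 334. 213.] [0.619 0.181 0.087] 0.10367010888686046
lantern 0.9 [283. 136. 320. 163.] [0.559 0.373 0.053] 0.07242706276896449
lantern 0.43 [184. 224. 258. 246.] [0.363 0.007 0.016] 0.023743986456371657
stand 0.81 [279. 244. 374. 378.] [ 0.746 -0.218  0.227] 0.2764520562724452
stand 0.23 [278. 167. 317. 199.] [0.515 0.177 0.098] 0.10168131050404494
jar 0.59 [337. 158. 360. 190.] [0.693 0.281 0.059] 0.08837015709815432
books 0.93 [337. 195. 373. 246.] [0.732 0.142 0.038] 0.04552355156106125
books 0.71 [276.
[... 1138 characters left out ...]
1 0.185 0.094] 0.10248352818666073
brush 0.64 [287. 244. 305. 314.] [0.358 0.012 0.017] 0.024047755857180553
brush 0.33 [206. 176. 252. 234.] [0.607 0.197 0.091] 0.1047019862124361
pt lantern 0.84 [168.9 213.2] [0.566 0.373 0.064]
pt lantern 0.8 [232.2 193.8] [0.613 0.188 0.101]
pt bail_grip 0.82 [232.3 229.5] [0.513 0.187 0.1  ]
pt bail_grip 0.68 [245.6 159.5] [0.727 0.156 0.043]
pt bail_grip 0.62 [182.6 234.2] [0.507 0.335 0.052]
pt hinge_mid 0.88 [226.4 190.2] [0.623 0.204 0.102]
pt hinge_mid 0.66 [163.4 214.3] [0.562 0.387 0.07 ]
pt hinge_mid 0.26 [375.2 143.6] [ 0.699 -0.177  0.266]
pt strip_mid 0.97 [373.2 144.5] [ 0.698 -0.173  0.261]
pt stand 0.27 [373.1 145.9] [ 0.699 -0.176  0.246]
```

```bash
python3 - <<'E'
import cv2,numpy as np
s=cv2.imread("pics/scene0.png");t=cv2.imread("pics/top0.png")
a=cv2.resize(s[125:385,170:390],None,fx=2.25,fy=2.25)[:585]
b=cv2.resize(t[100:245,140:425],None,fx=1.05,fy=1.05)
b=cv2.resize(t[100:330,140:425],(300,242))
o=np.zeros((590,800,3),np.uint8);o[:a.shape[0],:a.shape[1]]=a;o[:242,500:]=b
o[250:590,500:]=cv2.resize(t[170:240,200:262],(300,340))
cv2.imwrite("pics/v1.png",o)
E
```

```text
(no output)
```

View pics/v1.png

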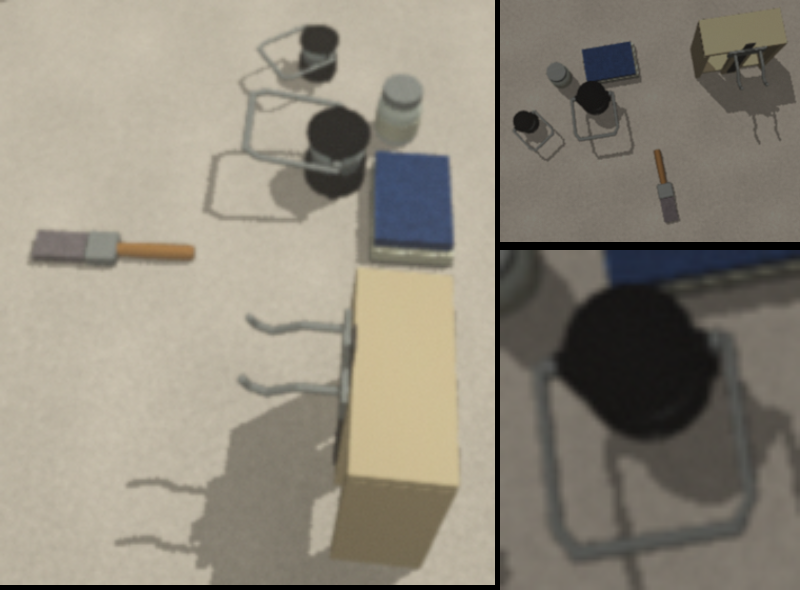

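The two candidates for the lantern are scene (301,149) with its top at 72 mm and scene (306,190) with its top about 102 mm. The second is the larger one, 100 mm tall, so it is the target. The enlarged crop at lower right shows its bail folded towards the robot. The hook's prongs stick out of the cubby front at crop (245,320) and (245,380).

```bash
python3 - <<'E'
from h import *
from scipy.optimize import least_squares
np.set_printoptions(precision=4,suppress=True)
for n in ["scene","top"]:
    c=eyes.capture(n); P=cloud(c); I=c["image"].astype(int)
    d=[d for d in eyes.silhouettes("lantern",c)]
    d=max(d[:2],key=lambda e:np.nanmax(P[e["region"]][:,2])); 
    u0,v0,u1,v1=[int(x) for x in d["box"]]
    m=np.zeros((420,560),bool); m[v0-15:v1+8,u0-40:u1+8]=1
    dark=I.max(-1)<60
    Z=P[...,2]
    top=m&dark&(Z>.095)&(Z<.11)&(P[...,0]>.55)
    q=P[top]; f=lambda p:np.hypot(q[:,0]-p[0],q[:,1]-p[1])-p[2]
    # centre by bounding extremes and min enclosing circle
    (cx,cy),r=cv2.minEnclosingCircle(q[:,:2].astype(np.float32)); print(n,"top mec",cx,cy,r,"mean",q.mean(0),len(q),"z",np.median(q[:,2]))
    b=m&(Z>.06)&(P[...,0]<.57)&(P[...,0]>.45)&(P[...,1]<.28)&(P[...,1]>.1)
    B=P[b]; print("bail n",len(B))
    print(B[np.argsort(B[:,0])][::max(1,len(B)//14)])
    # stand
    s=eyes.silhouettes("stand",c)[0]["region"]; s=cv2.dilate(s.astype(np.uint8),np.ones((9,9)))>0
    S=P[s&(Z>.222)&(Z<.236)]; rect=cv2.minAreaRect(S[:,:2].astype(np.float32)); print("standtop",rect,cv2.boxPoints(rect),np.median(S[:,2]))
    H=P[(P[...,0]>.56)&(P[...,0]<.71)&(P[...,1]<-.05)&(P[...,1]>-.3)&(Z>.15)]
    print("hook",len(H)); H=H[np.argsort(H[:,0])]; print(H[::max(1,len(H)//40)])
E
```

```text
scene top mec 0.6275574564933777 0.2019789069890976 0.03360399231314659 mean [0.6256 0.2009 0.0988] 270 z 0.09886722357152217
bail n 202
[[0.5026 0.2219 0.094 ]
 [0.5081 0.2239 0.0976]
 [0.5108 0.1792 0.099 ]
 [0.5126 0.1723 0.0986]
 [0.5144 0.1654 0.0981]
 [0.5169 0.1781 0.0976]
 [0.5186 0.1385 0.0997]
 [0.5214 0.1606 0.0968]
 [0.5267 0.2454 0.0931]
 [0.533  0.2441 0.0919]
 [0.5396 0.134  0.0938]
 [0.5474 0.2467 0.0928]
 [0.5535 0.1355 0.0918]
 [0.5611 0.139  0.09  ]
 [0.5672 0.1376 0.0891]]
standtop ((0.6998224854469299, -0.18260812759399414), (0.18499243259429932, 0.2021317332983017), 8.18128490447998) [[ 0.5939 -0.0957]
 [ 0.6226 -0.2958]
 [ 0.8058 -0.2695]
 [ 0.777  -0.0694]] 0.22815122816035494
hook 1005
[[ 0.6025 -0.1658  0.2374]
 [ 0.6126 -0.2268  0.2384]
 [ 0.6173 -0.1669  0.2257]
 [ 0.6231 -0.165   0.2207]
 [ 0.629  -0.1636  0.2209]
 [ 0.6342 -0.1592  0.2238]
 [ 0.6404 -0.1597  0.2274]
 [ 0.646  -0.2261  0.224 ]
 [ 0.6515 -0.1638  0.2313]
 [ 0.6574 -0.2171  0.2334]
 [ 0.6631 -0.2164  0.2349]
 [ 0.6687 -0.2151  0.2352]
 [ 0.6747 -0.2158  0.2354]
 [ 0.6807 -0.1578  0.2337]
 [
[... 1879 characters left out ...]
 0.6916 -0.0977  0.2246]
 [ 0.6924 -0.1698  0.2271]
 [ 0.693  -0.172   0.2163]
 [ 0.6936 -0.1423  0.2411]
 [ 0.6946 -0.1898  0.2274]
 [ 0.6952 -0.1815  0.2425]
 [ 0.6957 -0.115   0.2271]
 [ 0.6964 -0.0806  0.2005]
 [ 0.6971 -0.1886  0.2442]
 [ 0.6976 -0.1097  0.2295]
 [ 0.6984 -0.1277  0.2263]
 [ 0.6989 -0.1733  0.2473]
 [ 0.6995 -0.1812  0.245 ]
 [ 0.6998 -0.2178  0.2262]
 [ 0.7001 -0.1812  0.2668]
 [ 0.7006 -0.1175  0.2281]
 [ 0.7009 -0.2243  0.2306]
 [ 0.7016 -0.1897  0.2615]
 [ 0.7024 -0.1171  0.2306]
 [ 0.703  -0.1704  0.2262]
 [ 0.704  -0.0878  0.2268]
 [ 0.7052 -0.1274  0.2293]
 [ 0.7059 -0.153   0.2261]
 [ 0.7073 -0.1373  0.2304]
 [ 0.7081 -0.1202  0.2285]
 [ 0.7092 -0.1395  0.2324]]
```

```bash
cat >> h.py <<'E'
from scipy.spatial.transform import Rotation as Ro
def pose(yaw,pitch):  # tool y in heading yaw (deg), pitched forward by pitch
    a,p=np.radians([yaw,pitch]); f=np.array([np.cos(a),np.sin(a),0]);Z=np.array([0,0,1.])
    z=np.sin(p)*f-np.cos(p)*Z; y=np.cos(p)*f+np.sin(p)*Z
    return np.stack([np.cross(y,z),y,z],1)
def inc(pt,R,p0=None,R0=None):
    o=env.get_obs(); p0=o["tool_pos"] if p0 is None else p0; R0=o["ee_rot"] if R0 is None else R0
    R0=np.array(R0);d=R0.T@(np.array(pt)-p0)*1000; r=Ro.from_matrix(R0.T@R).as_rotvec(degrees=True)
    return np.round(np.r_[d,r],1)
E
python3 - <<'E'
from h import *
R=pose(8,45); lx=np.array([.990,.139,0])
bar=np.array([.5127,.188,.095])
tcp=bar+.011*R[:,2]
print("target",tcp, "pre",tcp-.08*R[:,2])
print(inc(tcp-.09*R[:,2]+[0,0,.06],R))
E
```

```text
target [0.52040248 0.18908251 0.08722183] pre [0.46438446 0.18120969 0.14379037]
[-385.9 -295.4   28.4  -39.9  -25.6   61.7]
```

The rows are not in the units I measure in: shifts go in shares of 0.6 m and turns go in shares of 120 degrees. I convert before sending: -386 mm / 600 = -0.6433, -295 mm / 600 = -0.4917, 61.7 degrees / 120 = 0.5142.

Call:
step_arm:
  increments:
    - [[28,-0.6433,-0.4917,0.0467,-0.3333,-0.2133,0.5142],[28,-0.6433,-0.4917,0.0467,-0.3333,-0.2133,0.5142],[28,-0.6433,-0.4917,0.0467,-0.3333,-0.2133,0.5142],[28,-0.6433,-0.4917,0.0467,-0.3333,-0.2133,0.5142],[28,-0.6433,-0.4917,0.0467,-0.3333,-0.2133,0.5142],[28,-0.6433,-0.4917,0.0467,-0.3333,-0.2133,0.5142],[28,-0.6433,-0.4917,0.0467,-0.3333,-0.2133,0.5142],[28,-0.6433,-0.4917,0.0467,-0.3333,-0.2133,0.5142],[28,-0.6433,-0.4917,0.0467,-0.3333,-0.2133,0.5142],[28,-0.6433,-0.4917,0.0467,-0.3333,-0.2133,0.5142]]
  newtons: 25

```text
t: 2.33
tool_pos: [0.4059, 0.2521, 0.2216]
ee_rot: [[-0.274, 0.734, 0.621], [0.96, 0.243, 0.137], [-0.051, 0.634, -0.771]]
ft_force: [1.7, -0.6, 1.1]
width: 0.0278
finger_force: 0.0
```

```bash
python3 - <<'E'
from h import *
R=pose(8,45);bar=np.array([.5127,.188,.095]);tcp=bar+.011*R[:,2]
o=env.get_obs();print(o["t"],o["tool_pos"],o["joint_pos"],o["width"])
print(inc(tcp-.09*R[:,2]+[0,0,.06],R))
E
```

```text
2.3333 [0.40592241 0.25210943 0.22162053] [ 33.67228125   1.4606115  130.75091223 -53.13571464  16.76208599
  64.08525899] 0.027758668896884844
[-82.6  13.5  30.4  -5.4  -3.2   7.8]
```

```bash
python3 - <<'E'
from h import *
R=pose(15,38);bar=np.array([.5127,.188,.095]);tcp=bar+.011*R[:,2]
print(inc(tcp-.07*R[:,2],R),tcp-.07*R[:,2])
E
```

```text
[-86.2 -16.1  96.3   1.4   1.7   2.5] [0.47761368 0.17859865 0.14149263]
```

In the tool's units: 96 mm / 600 = 0.16, -86 mm / 600 = -0.1433, 2.5 degrees / 120 = 0.0208.

Call:
step_arm:
  increments:
    - [[28,-0.0717,-0.0133,0.08,0.0058,0.0075,0.01],[28,-0.1433,-0.0267,0.16,0.0117,0.0142,0.0208],[28,-0.1433,-0.0267,0.16,0.0117,0.0142,0.0208],[28,-0.1433,-0.0267,0.16,0.0117,0.0142,0.0208],[28,-0.1433,-0.0267,0.16,0.0117,0.0142,0.0208],[28,-0.1433,-0.0267,0.16,0.0117,0.0142,0.0208],[28,-0.1433,-0.0267,0.16,0.0117,0.0142,0.0208]]

```text
t: 2.92
tool_pos: [0.4671, 0.219, 0.178]
ee_rot: [[-0.222, 0.778, 0.588], [0.973, 0.213, 0.086], [-0.058, 0.591, -0.805]]
ft_force: [-0.2, 0.2, -0.2]
width: 0.028
finger_force: 0.0
```

```bash
python3 - <<'E'
from h import *
np.set_printoptions(precision=4,suppress=True)
R=pose(15,38);bar=np.array([.5127,.188,.095]);tcp=bar+.011*R[:,2]
o=env.get_obs();print(o["t"],o["tool_pos"],o["joint_pos"],o["ft_force"])
c=wristfix(eyes.capture("wrist"),o);cv2.imwrite("pics/w1.png",c["image"])
for l in ["bail_grip","hinge_mid","lantern"]:
    for d in eyes.tip_of(l,c)[:2]: print(l,d["score"],d["uv"],world(c,d["uv"]))
P=cloud(c);b=(P[...,2]>.07)&(P[...,2]<.125)&(P[...,0]>.49)&(P[...,0]<.55)&(P[...,1]>.1)&(P[...,1]<.27)
B=P[b];print(len(B),B[np.argsort(B[:,0])][::max(1,len(B)//16)])
print("bar expect px",px(c,bar)); print(inc(tcp,R))
E
```

```text
2.9167 [0.4671 0.219  0.178 ] [ 23.9354   9.5402 128.579  -55.1509  11.2236  61.6967] [-0.1947  0.1545 -0.2113]
bail_grip 0.93 [246.8, 271.1] [0.4572 0.2234 0.1666]
bail_grip 0.81 [249.4, 52.3] [0.5025 0.3371 0.0564]
hinge_mid 0.88 [336.0, 232.5] [0.5974 0.214  0.097 ]
hinge_mid 0.74 [325.8, 2.5] [0.5507 0.386  0.0697]
lantern 0.95 [282.4, 10.2] [0.5431 0.3834 0.027 ]
lantern 0.58 [291.2, 215.6] [0.5937 0.2103 0.039 ]
1959 [[0.5011 0.2331 0.0959]
 [0.504  0.2238 0.0987]
 [0.5055 0.2323 0.0998]
 [0.5066 0.2014 0.096 ]
 [0.5077 0.1954 0.0951]
 [0.5088 0.227  0.0993]
 [0.5103 0.2292 0.0989]
 [0.5117 0.2357 0.0983]
 [0.5132 0.2108 0.0987]
 [0.5151 0.1951 0.099 ]
 [0.517  0.1535 0.0999]
 [0.5188 0.1625 0.0996]
 [0.5222 0.1466 0.0987]
 [0.5291 0.1425 0.0957]
 [0.5361 0.1399 0.0937]
 [0.5431 0.2526 0.0888]
 [0.5498 0.1354 0.0938]]
bar expect px (np.float64(249.63380929488312), np.float64(265.65178345549646))
[-34.5 -19.3 102.1  -1.8   4.    0.3]
```

View pics/w1.png

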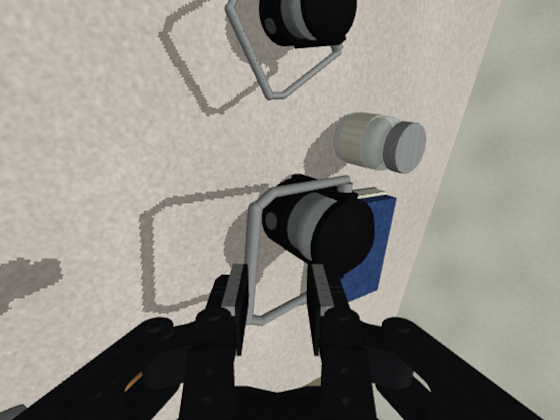

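The picture shows the bar running from (255,205) to (250,320), with the fingers at (240,300) and (318,300). That matches my measured bar. Joints 4 and 5 are at their limits, so I'll reduce the pitch.

```bash
python3 - <<'E'
from h import *
for p in (25,):
    R=pose(17,p);bar=np.array([.5127,.188,.095]);tcp=bar+.011*R[:,2]-.06*R[:,2]-.006*R[:,1]
    print(inc(tcp+[0,0,.03],R),tcp)
E
```

```text
[-41.4   1.7  18.   11.2   5.   -1.9] [0.48769632 0.18035561 0.13687337]
```

In the tool's units: -41 mm / 600 = -0.0683, -20 mm / 600 = -0.0333, 11 degrees / 120 = 0.0917.

Call:
step_arm:
  increments:
    - [[28,-0.0333,0,0,0.0917,0.0417,-0.0167],[28,-0.0683,0.0033,0.03,0.0917,0.0417,-0.0167],[28,-0.0683,0.0033,0.03,0.0917,0.0417,-0.0167],[28,-0.0683,0.0033,0.03,0.0917,0.0417,-0.0167],[28,-0.0683,0.0033,0.03,0.0917,0.0417,-0.0167],[28,-0.0683,0.0033,0.03,0.0917,0.0417,-0.0167],[28,-0.0683,0.0033,0.03,0.0917,0.0417,-0.0167],[28,-0.0683,0.0033,0.03,0.0917,0.0417,-0.0167]]

```text
t: 3.78
tool_pos: [0.4907, 0.1807, 0.1683]
ee_rot: [[-0.293, 0.864, 0.409], [0.956, 0.265, 0.126], [0.001, 0.428, -0.904]]
ft_force: [0.8, -0.1, 0.5]
width: 0.0278
finger_force: 0.0
```

```bash
python3 - <<'E'
from h import *
np.set_printoptions(precision=4,suppress=True)
R=pose(17,25);bar=np.array([.5127,.188,.095]);tcp=bar+.011*R[:,2]-.004*R[:,1]
o=env.get_obs();print(o["t"],o["tool_pos"],o["joint_pos"],o["ft_force"]);print(o["ee_rot"],R)
print(inc(tcp-.05*R[:,2],R),inc(tcp,R))
E
```

```text
3.7833 [0.4907 0.1807 0.1683] [ 10.7031  10.2088 120.9909   6.8307  23.752  -11.9745] [ 0.8138 -0.1138  0.5481]
[[-0.2931  0.8642  0.409 ]
 [ 0.9561  0.2646  0.1261]
 [ 0.0007  0.428  -0.9038]] [[-0.2924  0.8667  0.4042]
 [ 0.9563  0.265   0.1236]
 [ 0.      0.4226 -0.9063]]
[  0.6 -14.2  37.1   0.3  -0.1   0. ] [  0.5 -14.5  87.1   0.3  -0.1   0. ]
```

In the tool's units: 87 mm / 600 = 0.145, 75 mm / 600 = 0.125, 0.3 degrees / 120 = 0.0025.

Call:
step_arm:
  increments:
    - [[28,0.0008,-0.0233,0.05,0.0025,0,0],[28,0.0008,-0.0233,0.075,0.0025,0,0],[28,0.0008,-0.0233,0.1,0.0025,0,0],[28,0.0008,-0.0233,0.125,0.0025,0,0],[28,0.0008,-0.0233,0.145,0.0025,0,0],[28,0.0008,-0.0233,0.145,0.0025,0,0],[28,0.0008,-0.0233,0.145,0.0025,0,0]]

```text
t: 4.37
tool_pos: [0.512, 0.1881, 0.0839]
ee_rot: [[-0.293, 0.869, 0.398], [0.956, 0.266, 0.122], [-0.0, 0.416, -0.909]]
ft_force: [0.7, 1.0, 1.3]
width: 0.0278
finger_force: 0.0
```

```bash
python3 - <<'E'
from h import *
np.set_printoptions(precision=4,suppress=True)
o=env.get_obs();print(o["t"],o["tool_pos"],o["joint_pos"],o["ft_force"])
c=wristfix(eyes.capture("wrist"),o);s=eyes.capture("scene")
x=np.zeros((420,800,3),np.uint8);x[:,:400]=c["image"][:,80:480];x[:,400:]=cv2.resize(s["image"][120:225,230:330],(400,420));cv2.imwrite("pics/w2.png",x)
# arc waypoints in tool axes
R=np.array(o["ee_rot"]);p0=o["tool_pos"];L=.115;th0=.17;lx=np.array([.990,.139,0])
for th in np.linspace(.17,1.571,13):
    d=lx*L*(np.cos(th0)-np.cos(th))+np.array([0,0,1])*L*(np.sin(th)-np.sin(th0))
    print(round(th,2),np.round(R.T@d*1000,1))
E
```

```text
4.3667 [0.512  0.1881 0.0839] [ 11.3233  21.8589 122.6642  12.2065  11.2207 -17.1821] [0.7299 0.9504 1.3411]
0.17 [0. 0. 0.]
0.29 [ -0.5   8.2 -10.6]
0.4 [ -1.2  17.5 -20.2]
0.52 [ -2.1  27.9 -28.7]
0.64 [ -3.3  39.1 -35.9]
0.75 [ -4.7  51.1 -41.7]
0.87 [ -6.2  63.7 -46.1]
0.99 [ -7.9  76.7 -49. ]
1.1 [ -9.7  89.9 -50.4]
1.22 [-11.6 103.2 -50.1]
1.34 [-13.7 116.4 -48.4]
1.45 [-15.7 129.2 -45. ]
1.57 [-17.8 141.5 -40.3]
```

View pics/w2.png

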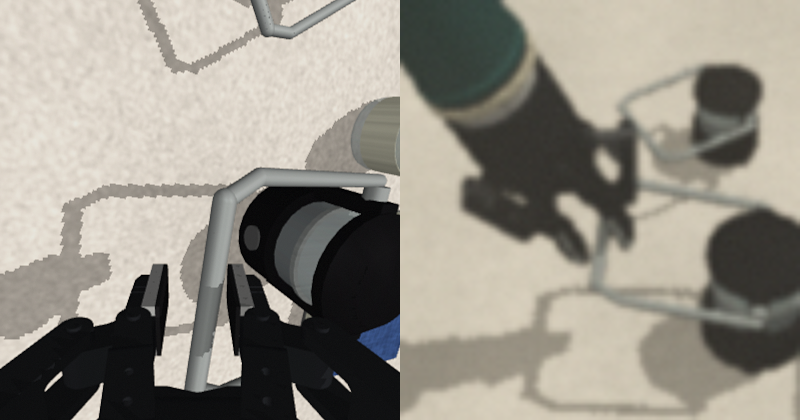

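The bar is between the open fingers: left picture, bar at (205,300), pads at (155,310) and (238,300). I'll narrow the jaws and start the arc.

In the tool's units: 36 mm / 600 = 0.06, -30 mm / 600 = -0.05.

Call:
step_arm:
  increments:
    - [[18,0,0.0067,0,0,0,0],[18,0,0.0067,0,0,0,0],[18,0,0.01,-0.0067,0,0,0],[18,0,0.0133,-0.015,0,0,0],[18,0,0.02,-0.0217,0,0,0],[18,0,0.0267,-0.0283,0,0,0],[18,-0.0017,0.035,-0.0333,0,0,0],[18,-0.0017,0.0417,-0.0383,0,0,0],[18,-0.0017,0.05,-0.045,0,0,0],[18,-0.0033,0.06,-0.05,0,0,0]]

```text
t: 5.3
tool_pos: [0.5322, 0.1919, 0.1269]
ee_rot: [[-0.293, 0.869, 0.398], [0.956, 0.266, 0.122], [-0.0, 0.417, -0.909]]
ft_force: [-1.3, -0.1, -0.2]
width: 0.0182
finger_force: 0.8
```

```bash
python3 - <<'E'
from h import *
np.set_printoptions(precision=4,suppress=True)
o=env.get_obs();print(o["t"],o["tool_pos"],o["joint_pos"],o["ft_force"],o["ee_rot"])
s=eyes.capture("top");P=cloud(s)
c=wristfix(eyes.capture("wrist"),o)
x=np.zeros((420,800,3),np.uint8);x[:,:400]=c["image"][:,80:480];x[:,400:]=cv2.resize(s["image"][160:255,170:270],(400,420));cv2.imwrite("pics/w3.png",x)
m=(s["image"].max(-1)<60)&(abs(P[...,2]-.1)<.005)&(P[...,0]>.57)&(P[...,1]<.26)&(P[...,1]>.14);q=P[m];print("top",q.mean(0),cv2.minEnclosingCircle(q[:,:2].astype(np.float32)))
E
```

```text
5.3 [0.5322 0.1919 0.1269] [ 11.2788  17.8714 118.089    7.1029  19.6717 -11.9247] [-1.277  -0.0541 -0.2105] [[-0.2928  0.8693  0.3983]
 [ 0.9562  0.2663  0.1219]
 [-0.0001  0.4165 -0.9091]]
top [0.6331 0.2073 0.1008] ((0.6338835954666138, 0.20895329117774963), 0.03786102309823036)
```

View pics/w3.png

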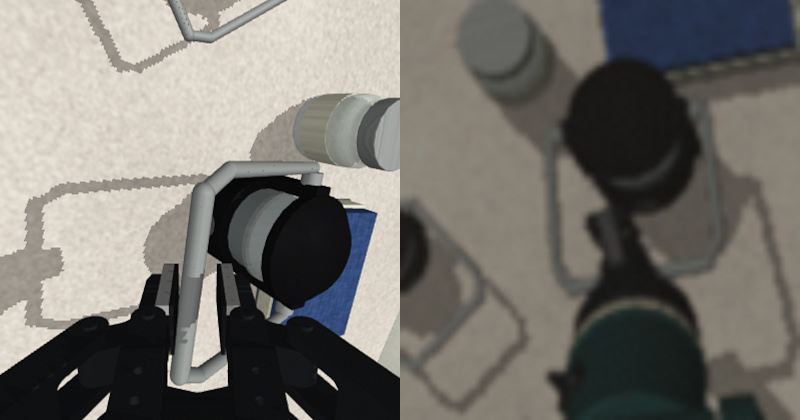

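The wrist view shows the bar between the pads, but the top view suggests the lantern may have slid a little. I'll measure before going on.

```bash
python3 - <<'E'
from h import *
np.set_printoptions(precision=4,suppress=True)
o=env.get_obs()
old=cv2.imread("pics/top0.png")
for n in ["top","scene"]:
    s=eyes.capture(n);old=cv2.imread(f"pics/{n}0.png")
    for im in (old,s["image"]):
        # template shift of cap
        pass
    r=(176,212,208,252) if n=="top" else (165,213,296,336)
    # use far half of the lantern (unoccluded): threshold column/row extents
    for nm,im in (("old",old),("new",s["image"])):
        m=(im[150:235,200:350].max(-1)<50).astype(np.uint8);k,l,st,ce=cv2.connectedComponentsWithStats(m)
        i=1+np.argmax(st[1:,4]);print(n,nm,st[i],ce[i]+[200,150])
    d=eyes.silhouettes("lantern",s)
    for e in d[:3]: print(e["score"],np.round(e["box"]))
c=wristfix(eyes.capture("wrist"),o);P=cloud(c)
b=np.zeros((420,560),bool);b[190:260,262:300]=1
b&=(P[...,2]>.09)&(P[...,0]<.57);B=P[b];B=B[B[:,2]>.09];print(len(B));print(B[np.argsort(B[:,1])][::max(1,len(B)//12)])
Rr=np.array(o["ee_rot"]);print("in tool mm",((B-o["tool_pos"])@Rr*1000)[np.argsort(B[:,1])][::max(1,len(B)//12)])
v=(P[...,2]>.097)&(P[...,2]<.104)&(P[...,0]>.575)&(c["image"].max(-1)<60)&(P[...,1]<.27);q=P[v];print("cap",q.mean(0),cv2.minEnclosingCircle(q[:,:2].astype(np.float32)))
E
```

```text
top old [ 11  24  36  35 797] [228.3902 192.0075]
top new [  10   23   37   61 1144] [227.7579 196.7815]
0.71 [209. 172. 249. 229.]
0.59 [152. 204. 191. 243.]
0.39 [320. 108. 412. 183.]
scene old [107  51  24  11 141] [319.1489 206.1418]
scene new [126  54   4   4   5] [327.6 205.6]
0.86 [287. 158. 340. 212.]
0.61 [286. 135. 321. 160.]
1622
[[0.5253 0.2049 0.125 ]
 [0.5248 0.2097 0.1286]
 [0.5261 0.2125 0.1304]
 [0.5259 0.2152 0.1292]
 [0.5265 0.2179 0.1312]
 [0.5226 0.2206 0.1263]
 [0.5239 0.2232 0.1293]
 [0.5226 0.2257 0.1293]
 [0.53   0.2283 0.1297]
 [0.5214 0.2307 0.1277]
 [0.5238 0.2332 0.1319]
 [0.521  0.2356 0.1263]
 [0.5298 0.2386 0.1286]]
in tool mm [[14.7692 -5.4357  0.6425]
 [19.5445 -3.0985 -2.2284]
 [21.8115 -0.4876 -3.0501]
 [24.4892 -0.488  -1.7084]
 [26.8784  1.6474 -2.9823]
 [30.635  -3.0598  0.2647]
 [32.6961 -0.0415 -1.602 ]
 [35.4741 -0.4538 -1.868 ]
 [35.8061  6.7865  1.0449]
 [40.6648 -0.8674 -0.2198]
 [42.2995  3.6726 -2.7674]
 [45.4079 -0.4449  1.4546]
 [45.7785  8.8691  3.3079]]
cap [0.617  0.2116 0.1008] ((0.6332657933235168, 0.2060452252626419), 0.037777915596961975)
```

```bash
python3 - <<'E'
from h import *
R=pose(16,32);o=env.get_obs();hc=np.array([.6315,.205,.075]);lx=np.array([.990,.139,0])
for th in [.46,.46,.55,.65,.75,.85,.95,1.05,1.15,1.25,1.35,1.45,1.52,1.571]:
    bar=hc-lx*.115*np.cos(th)+np.array([0,0,.115*np.sin(th)])
    tcp=bar+R[:,2]*.009+R[:,1]*.003
    print(th,np.round(tcp,3),inc(tcp,R))
E
```

```text
0.46 [0.537 0.193 0.12 ] [-0.5  2.   7.4 -7.4 -0.5  0.9]
0.46 [0.537 0.193 0.12 ] [-0.5  2.   7.4 -7.4 -0.5  0.9]
0.55 [0.541 0.193 0.129] [-1.3 10.2  1.2 -7.4 -0.5  0.9]
0.65 [0.548 0.194 0.139] [-2.3 20.  -4.8 -7.4 -0.5  0.9]
0.75 [0.555 0.195 0.147] [-3.5 30.3 -9.7 -7.4 -0.5  0.9]
0.85 [0.563 0.196 0.155] [ -4.8  41.1 -13.6  -7.4  -0.5   0.9]
0.95 [0.572 0.198 0.163] [ -6.2  52.1 -16.4  -7.4  -0.5   0.9]
1.05 [0.582 0.199 0.169] [ -7.7  63.4 -18.1  -7.4  -0.5   0.9]
1.15 [0.592 0.2   0.174] [ -9.3  74.8 -18.6  -7.4  -0.5   0.9]
1.25 [0.603 0.202 0.178] [-11.   86.1 -18.   -7.4  -0.5   0.9]
1.35 [0.614 0.204 0.181] [-12.7  97.3 -16.3  -7.4  -0.5   0.9]
1.45 [0.625 0.205 0.183] [-14.5 108.3 -13.4  -7.4  -0.5   0.9]
1.52 [0.633 0.206 0.184] [-15.8 115.8 -10.7  -7.4  -0.5   0.9]
1.571 [0.639 0.207 0.184] [-16.7 121.1  -8.4  -7.4  -0.5   0.9]
```

In the tool's units: 35 mm / 600 = 0.0583, 30 mm / 600 = 0.05, -7.4 degrees / 120 = -0.0617.

Call:
step_arm:
  increments:
    - [[24,0,-0.0017,0.0117,-0.0617,-0.0042,0.0075],[24,0,-0.0017,0.0133,-0.0617,-0.0042,0.0075],[18,-0.0008,0.0033,0.0117,-0.0617,-0.0042,0.0075],[18,-0.0017,0.01,0.0067,-0.0617,-0.0042,0.0075],[18,-0.0022,0.0167,0.0017,-0.0617,-0.0042,0.0075],[18,-0.0033,0.025,-0.0033,-0.0617,-0.0042,0.0075],[18,-0.0042,0.0333,-0.0083,-0.0617,-0.0042,0.0075],[18,-0.005,0.0417,-0.0125,-0.0617,-0.0042,0.0075],[18,-0.0058,0.05,-0.0167,-0.0617,-0.0042,0.0075],[18,-0.0067,0.0583,-0.02,-0.0617,-0.0042,0.0075]]

```text
t: 6.48
tool_pos: [0.5588, 0.1959, 0.1516]
ee_rot: [[-0.276, 0.815, 0.509], [0.961, 0.234, 0.146], [-0.0, 0.53, -0.848]]
ft_force: [-0.2, -0.3, -0.9]
width: 0.0183
finger_force: 0.3
```

```bash
cat > chk.py <<'E'
from h import *
np.set_printoptions(precision=4,suppress=True)
o=env.get_obs();print(o["t"],o["tool_pos"],o["joint_pos"],o["ft_force"])
t=eyes.capture("top");im=t["image"];m=(im[150:235,200:350].max(-1)<50).astype(np.uint8);k,l,st,ce=cv2.connectedComponentsWithStats(m);i=1+np.argmax(st[1:,4]);print("top dark",st[i])
c=wristfix(eyes.capture("wrist"),o);P=cloud(c);Rr=np.array(o["ee_rot"]);T=(P-o["tool_pos"])@Rr*1000
b=(abs(abs(T[...,0])-32)<12)&(abs(T[...,1])<14)&(abs(T[...,2])<25)&(P[...,2]>.11);B=P[b];Tb=T[b]
for s in (1,-1):
    k=Tb[:,0]*s>0
    if k.sum()>5: print("bar side",s,k.sum(),"tool",np.median(Tb[k],0),"world",np.median(B[k],0),"zmax",np.percentile(B[k][:,2],97),"xmin/max",np.percentile(B[k][:,0],[3,97]))
E
python3 chk.py
```

```text
6.4833 [0.5588 0.1959 0.1516] [ 11.0077  16.6508 119.669   12.6636  12.062  -16.6428] [-0.183  -0.2667 -0.8795]
top dark [  12   26   34   56 1137]
bar side 1 1550 tool [ 32.9657  -0.7531 -15.6308] world [0.541  0.2251 0.1647] zmax 0.16643388119224622 xmin/max [0.5372 0.5469]
bar side -1 811 tool [-29.4136  -4.7938 -18.3503] world [0.5533 0.164  0.1651] zmax 0.166497943556433 xmin/max [0.5497 0.5594]
```

```bash
python3 - <<'E'
from h import *
o=env.get_obs();R=np.array(o["ee_rot"]);lx=np.array([.990,.139,0]);p=o["tool_pos"]
f=lambda th:-lx*.115*np.cos(th)+np.array([0,0,.115*np.sin(th)])
for th in np.linspace(.85,1.571,12)[1:]: print(round(th,2),np.round(R.T@(f(th)-f(.85))*1000,1))
E
```

```text
0.92 [-0.8  7.4 -1. ]
0.98 [-1.7 14.9 -1.5]
1.05 [-2.6 22.4 -1.5]
1.11 [-3.5 29.8 -1. ]
1.18 [-4.5 37.2  0. ]
1.24 [-5.4 44.6  1.5]
1.31 [-6.4 51.8  3.4]
1.37 [-7.5 58.8  5.8]
1.44 [-8.5 65.7  8.7]
1.51 [-9.5 72.4 12.1]
1.57 [-10.6  78.8  15.8]
```

In the tool's units: 65.7 mm / 600 = 0.1095, 29.8 mm / 600 = 0.0497.

Call:
step_arm:
  increments:
    - [[18,-0.0013,0.0123,-0.0017,0,0,0],[18,-0.0028,0.025,-0.0025,0,0,0],[18,-0.0043,0.0373,-0.0025,0,0,0],[18,-0.0058,0.0497,-0.0017,0,0,0],[18,-0.0075,0.0617,0,0,0,0],[18,-0.009,0.0742,0.0025,0,0,0],[18,-0.0107,0.0867,0.0057,0,0,0],[18,-0.0125,0.0983,0.01,0,0,0],[18,-0.0142,0.1095,0.015,0,0,0],[18,-0.0142,0.1095,0.015,0,0,0]]

```text
t: 7.42
tool_pos: [0.6217, 0.2046, 0.1798]
ee_rot: [[-0.275, 0.814, 0.512], [0.961, 0.233, 0.146], [-0.001, 0.532, -0.847]]
ft_force: [-0.5, -0.1, -0.4]
width: 0.0177
finger_force: 0.0
```

```bash
python3 chk.py
```

```text
7.4167 [0.6217 0.2046 0.1798] [ 10.5785  17.9267 110.9211   8.6234  19.3009 -12.7424] [-0.5442 -0.0892 -0.4021]
top dark [   0   21   60   64 2054]
bar side 1 1486 tool [ 32.5228   0.7889 -15.7842] world [0.6052 0.2337 0.194 ] zmax 0.1956670659900571 xmin/max [0.6012 0.6112]
bar side -1 829 tool [-29.4623  -3.1422 -18.3558] world [0.6175 0.1729 0.1941] zmax 0.19548433249587213 xmin/max [0.6138 0.6237]
```

```bash
python3 - <<'E'
from h import *
np.set_printoptions(precision=4,suppress=True)
o=env.get_obs()
lx=np.array([.990,.139,0]);ly=np.array([-.139,.990,0]);C=np.array([.626,.204,0])
ims=[]
for n in ["wrist","scene","top"]:
    c=eyes.capture(n); c=wristfix(c,o) if n=="wrist" else c
    P=cloud(c)-C;X=P@lx;Y=P@ly;Z=P[...,2];dark=c["image"].max(-1)<60
    for s in (1,-1):
        k=(abs(s*Y-.056)<.010)&(abs(X)<.05)&(Z>.085)&(Z<.17)
        if k.sum()>8:
            a=np.polyfit(Z[k],X[k],1);print(n,"leg",s,k.sum(),"slope deg",np.degrees(np.arctan(a[0])),"x at .075",np.polyval(a,.075),"at .19",np.polyval(a,.19),"y",np.median(Y[k]))
    k=dark&(Z>.096)&(Z<.104)&(np.hypot(X,Y)<.055)
    if k.sum()>20:
        print(n,"cap",k.sum(),"X",np.percentile(X[k],[1,99]),"Y",np.percentile(Y[k],[1,99]),cv2.minEnclosingCircle(np.stack([X[k],Y[k]],1).astype(np.float32)))
    ims.append(c["image"])
x=np.zeros((420,800,3),np.uint8);x[:,:400]=ims[0][:,80:480];x[:,400:]=cv2.resize(ims[1][115:220,250:350],(400,420));cv2.imwrite("pics/w4.png",x)
E
```

```text
wrist leg 1 828 slope deg -6.589501012351851 x at .075 -0.0062033917970237325 at .19 -0.019487991303045495 y 0.05502779460464201
wrist leg -1 267 slope deg -4.868539418033643 x at .075 0.0016840162692408319 at .19 -0.00811135498962007 y -0.05445154244650562
wrist cap 5932 X [-0.0291  0.0274] Y [-0.0293  0.0278] ((-0.0032564832363277674, -0.011761383153498173), 0.042539916932582855)
scene leg 1 11 slope deg -5.834660364920432 x at .075 -0.0018757529548661112 at .19 -0.01362731689551374 y 0.05139451084508548
scene leg -1 65 slope deg -7.072386138007616 x at .075 0.0037754203447764537 at .19 -0.010492305782468007 y -0.06046076644892808
scene cap 188 X [-0.0299  0.0287] Y [-0.0311  0.0206] ((-0.0012031460646539927, -0.0047622984275221825), 0.0318501777946949)
top leg 1 13 slope deg -8.403665766252603 x at .075 -0.0037944393698172802 at .19 -0.020783680093395977 y 0.053291402262885625
top leg -1 10 slope deg -6.262124603757703 x at .075 0.00011872377267796788 at .19 -0.012500452666815907 y -0.05733336848349474
top cap 70 X [-0.0166  0.0284] Y [-0.0299  0.0033] ((0.006814616732299328, -0.012169867753982544), 0.02639773301780224)
```

View pics/w4.png

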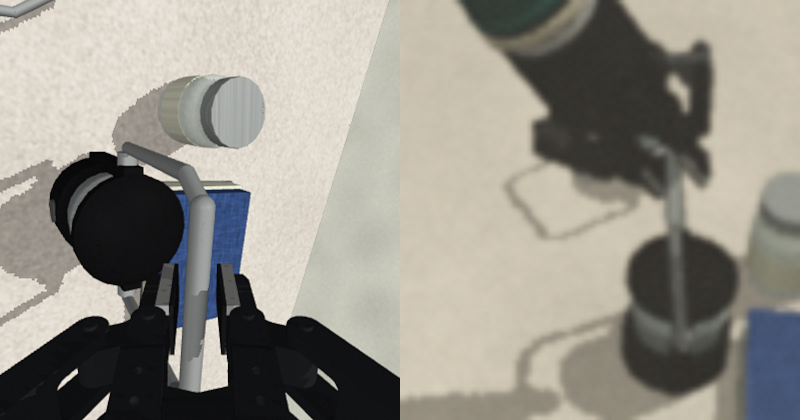

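Wrist picture: the bar sits in the jaws at about (200,290) and the lantern is standing. The legs are about 6° short of upright, so I'll push 12 mm more and then back out.

In the tool's units: 10.5 mm / 600 = 0.0175, 7 mm / 600 = 0.0117.

Call:
step_arm:
  increments:
    - [[18,-0.0008,0.0083,0.0058,0,0,0],[18,-0.0017,0.0175,0.0117,0,0,0],[18,-0.0017,0.0175,0.0117,0,0,0],[18,-0.0017,0.0175,0.0117,0,0,0]]

```text
t: 8.0
tool_pos: [0.6326, 0.207, 0.1789]
ee_rot: [[-0.276, 0.815, 0.511], [0.961, 0.234, 0.146], [-0.0, 0.531, -0.847]]
ft_force: [-0.0, 0.2, -0.3]
width: 0.0181
finger_force: 0.0
```

```bash
cat > leg.py <<'E'
from h import *
np.set_printoptions(precision=4,suppress=True)
def legs(yaw=11.7,C=(.625,.204,0)):
    o=env.get_obs();print(o["t"],o["tool_pos"],o["joint_pos"],o["ft_force"],o["width"])
    a=np.radians(yaw);lx=np.array([np.cos(a),np.sin(a),0]);ly=np.array([-lx[1],lx[0],0]);C=np.array(C)
    for n in ["wrist","scene"]:
        c=eyes.capture(n); c=wristfix(c,o) if n=="wrist" else c
        P=cloud(c)-C;X=P@lx;Y=P@ly;Z=P[...,2];dark=c["image"].max(-1)<60
        for s in (1,-1):
            k=(abs(s*Y-.056)<.010)&(abs(X)<.05)&(Z>.085)&(Z<.17)
            if k.sum()>8:
                f=np.polyfit(Z[k],X[k],1);print(n,"leg",s,k.sum(),"deg",np.degrees(np.arctan(f[0])),"x.075",np.polyval(f,.075),"x.19",np.polyval(f,.19),"y",np.median(Y[k]))
        k=(Z>.18)&(Z<.21)&(abs(X)<.03)
        for s in (1,-1):
            j=k&(abs(s*Y-.033)<.01)
            if j.sum()>5: print(n,"bar",s,j.sum(),"X",np.percentile(X[j],[3,50,97]),"Z",np.percentile(Z[j],[3,97]))
        k=dark&(Z>.096)&(Z<.104)&(np.hypot(X,Y)<.055)
        if k.sum()>20: print(n,"cap X",np.percentile(X[k],[1,99]),"Y",np.percentile(Y[k],[1,99]))
    return c
if __name__=="__main__": legs()
E
python3 leg.py; python3 - <<'E'
from h import *
R=pose(11.7,0);print(inc([.626,.204,.30],R),inc([.626,.204,.178],R))
E
```

```text
8.0 [0.6326 0.207  0.1789] [ 10.6138  18.7866 109.5877   8.3605  19.862  -12.4486] [-0.0433  0.1947 -0.3133] 0.018056177012722077
wrist leg 1 996 deg -1.2789511223766366 x.075 -0.0016778745796693496 x.19 -0.004245320445465304 y 0.05543952665623694
wrist leg -1 276 deg 0.7661756964440554 x.075 -0.0010083662360345308 x.19 0.0005295386169133615 y -0.054411297883557974
wrist bar 1 1263 X [-0.0065 -0.004   0.0016] Z [0.1892 0.1959]
wrist bar -1 615 X [-0.0066 -0.004   0.0017] Z [0.1891 0.1957]
wrist cap X [-0.0283  0.0287] Y [-0.0293  0.0275]
scene leg 1 18 deg -2.5071883240601816 x.075 -0.0012407273725166695 x.19 -0.006276191280917886 y 0.05158489017130649
scene leg -1 62 deg -0.6648722856660565 x.075 -0.0005477297657174346 x.19 -0.001882273874834404 y -0.060905602318881605
scene bar -1 21 X [-0.0059 -0.0032  0.0024] Z [0.1897 0.1964]
scene cap X [-0.027   0.0294] Y [-0.0303  0.022 ]
[  -1.2   58.9 -106.3   32.    -1.2    4.2] [-1.2 -5.8 -2.9 32.  -1.2  4.2]
```

Upright to within about 1°, and the lantern is still at (0.625, 0.204). Now I'll back out and turn the tool down.

In the tool's units: -106 mm / 600 = -0.1767, -100 mm / 600 = -0.1667, 4.2 degrees / 120 = 0.035.

Call:
step_arm:
  increments:
    - [[24,0,0,-0.0033,0,0,0],[24,0,0,-0.025,0,0,0],[28,0,0,-0.0667,0,0,0],[28,0,0,-0.125,0,0,0],[28,0,0.0417,-0.1667,0.0667,0,0.0083],[28,-0.0017,0.0967,-0.1767,0.1333,-0.0042,0.0167],[28,-0.0017,0.0967,-0.1767,0.2,-0.0083,0.025],[28,-0.0017,0.0967,-0.1767,0.2667,-0.01,0.035],[28,-0.0017,0.0967,-0.1767,0.2667,-0.01,0.035],[28,-0.0017,0.0967,-0.1767,0.2667,-0.01,0.035]]

```text
t: 8.93
tool_pos: [0.6278, 0.2045, 0.3008]
ee_rot: [[-0.201, 0.979, -0.001], [0.979, 0.201, -0.001], [-0.001, -0.002, -1.0]]
ft_force: [1.5, 0.2, -0.7]
width: 0.0281
finger_force: 0.0
```

```bash
python3 leg.py; python3 - <<'E'
from h import *
R=pose(11.7,0);print(inc([.6235,.2035,.179],R))
E
```

```text
8.9333 [0.6278 0.2045 0.3008] [12.0756 23.1294 73.703  -0.0473 83.2577  0.4593] [ 1.4673  0.1581 -0.7413] 0.02807196820018203
wrist leg 1 72 deg -1.2660224577246417 x.075 0.002502937665259281 x.19 -3.854590370233179e-05 y 0.05771502801170772
wrist bar 1 376 X [-0.006  -0.0014  0.0036] Z [0.1908 0.196 ]
wrist bar -1 301 X [-0.0061 -0.0012  0.0035] Z [0.1911 0.1959]
wrist cap X [-0.0283  0.0303] Y [-0.0283  0.0265]
scene leg 1 29 deg -2.4784065744702373 x.075 -0.0011016404423265192 x.19 -0.006079226186870236 y 0.05156292589314617
scene leg -1 61 deg -0.888949885410981 x.075 -0.00041474456853278323 x.19 -0.0021991245228771264 y -0.06071497020419317
scene bar 1 16 X [-0.0051 -0.0023  0.0005] Z [0.192 0.196]
scene bar -1 24 X [-0.0058 -0.0008  0.0023] Z [0.19   0.1958]
scene cap X [-0.0295  0.0294] Y [-0.031   0.0226]
[-1.000e-01 -3.800e+00  1.196e+02  0.000e+00  0.000e+00 -0.000e+00]
```

Call:
step_arm:
  increments:
    - [[28,0,-0.0067,0.0667,0,0,0],[28,0,-0.0067,0.125,0,0,0],[28,0,-0.0067,0.175,0,0,0],[28,0,-0.0067,0.2,0,0,0],[28,0,-0.0067,0.2,0,0,0],[16,0,-0.0067,0.2,0,0,0],[12,0,-0.0067,0.2,0,0,0],[5,0,-0.0067,0.2,0,0,0],[5,0,-0.0067,0.2,0,0,0],[5,0,-0.0067,0.2,0,0,0]]
  newtons: 40

```text
t: 9.87
tool_pos: [0.6225, 0.2034, 0.1813]
ee_rot: [[-0.203, 0.979, 0.004], [0.979, 0.203, 0.0], [-0.0, 0.004, -1.0]]
ft_force: [-1.3, -0.4, 6.7]
width: 0.0085
finger_force: 39.7
```

Call:
step_arm:
  increments:
    - [[5,0,0,-0.0033,0,0,0],[5,0,0,-0.0083,0,0,0],[5,0,0,-0.0167,0,0,0],[5,0,0,-0.0333,0,0,0],[5,0,0,-0.0583,0,0,0],[5,0,0,-0.0917,0,0,0],[5,0,0,-0.125,0,0,0],[5,0,0,-0.15,0,0,0],[5,0,0,-0.15,0,0,0],[5,0,0,-0.15,0,0,0]]

```text
t: 10.7
tool_pos: [0.6221, 0.2033, 0.2704]
ee_rot: [[-0.202, 0.979, 0.003], [0.979, 0.202, 0.0], [-0.0, 0.003, -1.0]]
ft_force: [-0.1, -0.3, -6.4]
width: 0.0086
finger_force: 39.0
```

```bash
python3 - <<'E'
from h import *
np.set_printoptions(precision=4,suppress=True)
o=env.get_obs();print(o["t"],o["tool_pos"],o["joint_pos"],o["ft_force"],o["width"],o["finger_force"])
c=wristfix(eyes.capture("wrist"),o);s=eyes.capture("scene");P=cloud(c);R=np.array(o["ee_rot"]);T=(P-o["tool_pos"])@R*1000
b=(abs(abs(T[...,0])-35)<10)&(abs(T[...,1])<14)&(abs(T[...,2]+10)<16)
for sg in (1,-1):
    k=b&(T[...,0]*sg>0);print("bar",sg,k.sum(),np.median(T[k],0),np.percentile(T[k][:,1],[3,97]),np.percentile(T[k][:,2],3)) if k.sum()>5 else 0
k=(c["image"].max(-1)<60)&(abs(T[...,2]-80)<10)&(np.hypot(T[...,0],T[...,1])<70);q=T[k];print("cap",k.sum(),np.percentile(q[:,0],[1,99]),np.percentile(q[:,1],[1,99]),np.median(q,0))
# stand refine
for cc in (s,eyes.capture("top")):
    P=cloud(cc);Z=P[...,2]
    H=(P[...,0]>.58)&(P[...,0]<.81)&(P[...,1]<-.05)&(P[...,1]>-.31)
    S=P[H&(Z>.222)&(Z<.234)&(P[...,0]>.70)];r=cv2.minAreaRect(S[:,:2].astype(np.float32));print(r)
    yaw=np.radians(8.4);sx=np.array([np.cos(yaw),np.sin(yaw),0]);sy=np.array([-sx[1],sx[0],0]);C=np.array([.630,-.193,0]);Q=P-C;X=Q@sx;Y=Q@sy
    for sg in (1,-1):
        k=(abs(sg*Y-.03)<.012)&(X>-.04)&(X<.058)&(Z>.19)
        for lo,hi in ((-.04,-.015),(-.015,-.005),(-.005,.005),(.005,.015),(.03,.055)):
            j=k&(X>=lo)&(X<hi)
            if j.sum()>3: print(sg,lo,j.sum(),"Xmin",X[j].min(),"Y",np.median(Y[j]),"Zmed,p95",np.median(Z[j]),np.percentile(Z[j],95))
    j=(X>.052)&(X<.085)&(Z>.24)&(Z<.3)&(abs(Y)<.06);print("strip",j.sum(),np.median(X[j]),np.percentile(Y[j],[2,50,98]))
E
```

```text
10.7 [0.6221 0.2033 0.2704] [12.0636 23.6182 77.1568 -0.0142 79.0592  0.3836] [-0.0572 -0.3094 -6.3634] 0.008629786795523842 39.009050130844116
bar 1 1195 [ 35.6901   0.6449 -13.0729] [-4.1148  5.0464] -14.627797959161706
bar -1 756 [-34.7474   0.1805 -12.9415] [-4.4154  5.2039] -14.231122699414616
cap 5278 [-29.0543  32.4054] [-29.6807  38.5099] [ 3.6154 12.3018 82.184 ]
((0.7429940700531006, -0.17766128480434418), (0.09820909798145294, 0.2012651562690735), 8.047693252563477)
1 -0.04 19 Xmin -0.0232748378143568 Y 0.02782210706465278 Zmed,p95 0.23640355112738998 0.24075000966333435
1 -0.015 21 Xmin -0.014978713666495209 Y 0.027605806602865893 Zmed,p95 0.2259795677803773 0.23280889231595947
1 -0.005 20 Xmin -0.004947450419378559 Y 0.027619255998821104 Zmed,p95 0.2213582627850505 0.22468977533067472
1 0.005 20 Xmin 0.005433979144517158 Y 0.02770089214927419 Zmed,p95 0.2239874759084451 0.22741337194633535
1 0.03 49 Xmin 0.031062063295482382 Y 0.027974556266028013 Zmed,p95 0.23442107947061175 0.2366763505042419
-1 -0.04 19 Xmin -0.02252525786561125 Y -0.03265403311344204 Zmed,p95 0.23736
[... 1082 characters left out ...]
Xmin 0.03006282745720439 Y 0.0325114578163781 Zmed,p95 0.23452834117850652 0.23726883407246005
-1 -0.04 10 Xmin -0.021830396816396862 Y -0.02684465175949624 Zmed,p95 0.23738471110986697 0.2393091243176515
-1 -0.015 11 Xmin -0.014633210183298455 Y -0.02580632729074953 Zmed,p95 0.22503111297393874 0.2328943284805005
-1 -0.005 13 Xmin -0.00471752645412541 Y -0.025777413977663276 Zmed,p95 0.22178331694288922 0.22450000894853991
-1 0.005 12 Xmin 0.005325146246876816 Y -0.02699608775995769 Zmed,p95 0.2249159614384122 0.22817590908032634
-1 0.03 33 Xmin 0.03027098217841308 Y -0.026939845629235435 Zmed,p95 0.23499742259226042 0.2378051792363481
strip 134 0.06925627716495178 [-0.0395  0.0035  0.0459]
```

```bash
python3 - <<'E'
from h import *
R=pose(8,0);C=np.array([.631,-.193,.2704]);sx=np.array([np.cos(np.radians(8)),np.sin(np.radians(8)),0])
print(inc(C-.115*sx,R),C-.115*sx)
E
```

```text
[-3.825e+02 -1.845e+02 -2.100e+00 -2.000e-01  0.000e+00  3.700e+00] [ 0.51711917 -0.20900491  0.2704    ]
```

In the tool's units: -160 mm / 600 = -0.2667, -140 mm / 600 = -0.2333, 2.1 degrees / 120 = 0.0175.

Call:
step_arm:
  increments:
    - [[5,-0.0067,-0.0033,0,0,0,0],[5,-0.02,-0.01,0,0,0,0],[5,-0.04,-0.02,0,0,0,0.0025],[5,-0.0667,-0.0317,0,0,0,0.005],[5,-0.1,-0.0483,0,0,0,0.0075],[5,-0.1333,-0.065,0,0,0,0.01],[5,-0.1667,-0.08,0,0,0,0.0125],[5,-0.2,-0.0967,0,0,0,0.015],[5,-0.2333,-0.1133,0,0,0,0.0175],[5,-0.2667,-0.1283,0,0,0,0.02]]

```text
t: 11.68
tool_pos: [0.577, 0.0286, 0.2692]
ee_rot: [[-0.16, 0.987, -0.001], [0.987, 0.16, -0.001], [-0.001, -0.001, -1.0]]
ft_force: [0.2, 0.5, -4.3]
width: 0.0086
finger_force: 39.0
```

```bash
python3 - <<'E'
from h import *
R=pose(8,0);o=env.get_obs();print(o["tool_pos"],o["ft_force"],o["width"]);print(inc([.517,-.209,.2704],R))
E
```

```text
[0.57701747 0.02863736 0.26915319] [ 0.16653293  0.46931047 -4.30382384] 0.00855444715768816
[-224.9  -97.3   -1.    -0.     0.     1.2]
```

In the tool's units: -225 mm / 600 = -0.375, -216 mm / 600 = -0.36, 1.2 degrees / 120 = 0.01.

Call:
step_arm:
  increments:
    - [[5,-0.0367,-0.0167,0,0,0,0],[5,-0.0767,-0.0333,0,0,0,0.0025],[5,-0.12,-0.0517,0,0,0,0.005],[5,-0.1667,-0.0717,0,0,0,0.0075],[5,-0.2133,-0.0917,0,0,0,0.01],[5,-0.2583,-0.1117,0,0,0,0.01],[5,-0.3,-0.13,0,0,0,0.01],[5,-0.335,-0.145,0,0,0,0.01],[5,-0.36,-0.155,-0.0017,0,0,0.01],[5,-0.375,-0.1617,-0.0017,0,0,0.01]]

```text
t: 12.52
tool_pos: [0.5175, -0.2097, 0.2704]
ee_rot: [[-0.138, 0.99, -0.0], [0.99, 0.138, -0.002], [-0.002, -0.0, -1.0]]
ft_force: [-0.5, -0.1, -5.2]
width: 0.0085
finger_force: 39.0
```

```bash
python3 - <<'E'
from h import *
np.set_printoptions(precision=4,suppress=True)
R=pose(8,0);o=env.get_obs();print(o["tool_pos"],o["ft_force"],o["width"]);print(inc([.631,-.193,.265],R))
c=wristfix(eyes.capture("wrist"),o);s=eyes.capture("scene")
P=cloud(c);sx=np.array([np.cos(.1396),np.sin(.1396),0]);sy=np.array([-sx[1],sx[0],0]);Q=P-np.array([.631,-.193,0]);X=Q@sx;Y=Q@sy;Z=P[...,2]
for sg in (1,-1):
    for lo,hi in ((-.04,-.015),(-.015,-.005),(-.005,.005),(.005,.015),(.03,.055)):
        j=(abs(sg*Y-.03)<.015)&(X>=lo)&(X<hi)&(Z>.19)&(Z<.26)
        if j.sum()>3: print(sg,lo,j.sum(),"Xmin",X[j].min(),"Y",np.median(Y[j]),"Z",np.median(Z[j]),np.percentile(Z[j],95))
x=np.zeros((420,800,3),np.uint8);x[:,:400]=c["image"][:,80:480];x[:,400:]=cv2.resize(s["image"][180:390,190:390],(400,420));cv2.imwrite("pics/w5.png",x)
E
```

```text
[ 0.5175 -0.2097  0.2704] [-0.521  -0.1386 -5.1875] 0.008478955136101023
[  0.9 114.8   5.4  -0.    0.1  -0.1]
1 -0.04 273 Xmin -0.024272688167258576 Y 0.031383377529901814 Z 0.2382354707030271 0.24077501691686204
1 -0.015 142 Xmin -0.0149873903254987 Y 0.03212092568985818 Z 0.22608594444096558 0.22952476019767018
1 -0.005 235 Xmin -0.004980631688353488 Y 0.031094352081566124 Z 0.2220600461762141 0.22465719403056233
1 0.005 359 Xmin 0.005001765234841476 Y 0.03069836448325527 Z 0.22617183049183323 0.22962135708013068
1 0.03 112 Xmin 0.03005175673607638 Y 0.030848795727443763 Z 0.2357271980753387 0.2372569270511266
-1 -0.04 276 Xmin -0.02424757236489087 Y -0.02783768550768697 Z 0.2370996681567318 0.24070413955621722
-1 -0.015 163 Xmin -0.014987790303380353 Y -0.027130994358991207 Z 0.2259207623493097 0.230498422193541
-1 -0.005 207 Xmin -0.00492706171351324 Y -0.027906404678278204 Z 0.2218369370305888 0.22464487075949088
-1 0.005 289 Xmin 0.005022525762994038 Y -0.0284420008597251 Z 0.22561648606827753 0.22910203858651937
-1 0.03 487 Xmin 0.0300147032238973 Y -0.02776507713810191 Z 0.23566014151351683 0.23703651757293964
```

View pics/w5.png

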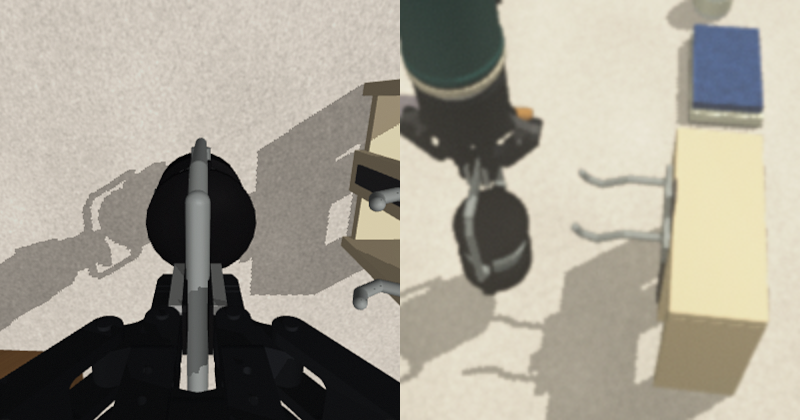

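The lantern hangs upright from the jaws: wrist view, bar at (198,290), cap at (200,220). The prongs are seen at wrist (380,200) and (370,295). The dip measures where I expected, with the bar resting at about z = 0.2275. Now moving forward over the prongs.

In the tool's units: 115 mm / 600 = 0.1917, 114 mm / 600 = 0.19.

Call:
step_arm:
  increments:
    - [[5,0.0033,0.0067,0,0,0,0],[5,0.0033,0.0233,0,0,0,0],[5,0.0033,0.0483,0,0,0,0],[5,0.0033,0.0767,0,0,0,0],[5,0.0033,0.1067,0,0,0,0],[5,0.0033,0.1367,0,0,0,0],[5,0.0033,0.1617,0.0033,0,0,0],[5,0.0033,0.18,0.01,0,0,0],[5,0.0033,0.19,0.02,0,0,0],[5,0.0033,0.1917,0.0333,0,0,0]]

```text
t: 13.45
tool_pos: [0.6343, -0.1875, 0.2499]
ee_rot: [[-0.142, 0.99, 0.002], [0.99, 0.142, -0.0], [-0.0, 0.002, -1.0]]
ft_force: [0.5, 0.3, -4.6]
width: 0.0083
finger_force: 39.0
```

In the tool's units: 22 mm / 600 = 0.0367, 20 mm / 600 = 0.0333.

Call:
step_arm:
  increments:
    - [[5,0,0,0.0067,0,0,0],[5,0,0,0.0133,0,0,0],[5,0,0,0.02,0,0,0],[5,0,0,0.025,0,0,0],[5,0,0,0.03,0,0,0],[5,0,0,0.0333,0,0,0],[5,0,0,0.0367,0,0,0],[5,0,0,0.0367,0,0,0],[5,0,0,0.0367,0,0,0],[5,0,0,0.0367,0,0,0]]

```text
t: 14.28
tool_pos: [0.6327, -0.1887, 0.2286]
ee_rot: [[-0.141, 0.99, 0.001], [0.99, 0.141, -0.0], [-0.0, 0.001, -1.0]]
ft_force: [-0.5, -0.4, -5.4]
width: 0.0086
finger_force: 39.0
```

```bash
python3 - <<'E'
from h import *
np.set_printoptions(precision=4,suppress=True)
R=pose(8,0);o=env.get_obs();print(o["t"],o["tool_pos"],o["ft_force"],o["wrist_torque"],o["width"]);print(inc([.631-.0002,-.193+.0015,.218],R))
c=wristfix(eyes.capture("wrist"),o);s=eyes.capture("scene")
x=np.zeros((420,800,3),np.uint8);x[:,:400]=c["image"][:,80:480];x[:,400:]=cv2.resize(s["image"][180:390,190:390],(400,420));cv2.imwrite("pics/w6.png",x)
E
```

```text
14.2833 [ 0.6327 -0.1887  0.2286] [-0.4907 -0.3691 -5.3753] [-0.0307 -0.0309 -0.0075] 0.0086323943443995
[-2.5 -2.3 10.6  0.   0.   0.1]
```

View pics/w6.png

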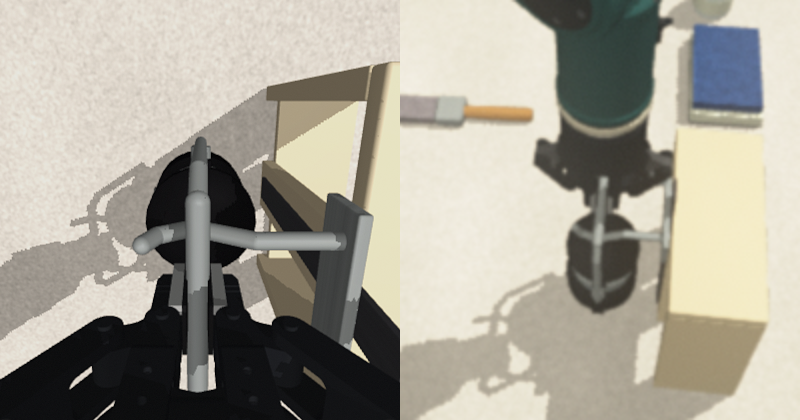

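The bar (198,235 in the wrist view) is over the dip of the visible prong, whose tip is at (145,245). I'll correct by 2 mm and feel downward.

In the tool's units: 8 mm / 600 = 0.0133, 7.5 mm / 600 = 0.0125.

Call:
step_arm:
  increments:
    - [[5,-0.0017,-0.0017,0.0017,0,0,0],[5,-0.0033,-0.0033,0.005,0,0,0],[5,-0.0033,-0.0033,0.0083,0,0,0],[5,-0.0033,-0.0033,0.01,0,0,0],[5,-0.0033,-0.0033,0.0117,0,0,0],[5,-0.0033,-0.0033,0.0125,0,0,0],[5,-0.0033,-0.0033,0.0133,0,0,0],[5,-0.0033,-0.0033,0.0133,0,0,0],[5,-0.0033,-0.0033,0.0133,0,0,0]]

```text
t: 15.13
tool_pos: [0.631, -0.1909, 0.2204]
ee_rot: [[-0.141, 0.99, 0.0], [0.99, 0.141, -0.0], [-0.0, 0.0, -1.0]]
ft_force: [-0.0, -0.6, -4.8]
width: 0.0085
finger_force: 39.0
```

In the tool's units: 1 mm / 600 = 0.0017, 0.5 mm / 600 = 0.0008.

Call:
step_arm:
  increments:
    - [[5,0,0,0.0008,0,0,0],[5,0,0,0.0008,0,0,0],[5,0,0,0.0017,0,0,0],[5,0,0,0.0017,0,0,0],[5,0,0,0.0017,0,0,0]]

```text
t: 15.55
tool_pos: [0.6309, -0.1909, 0.2194]
ee_rot: [[-0.141, 0.99, 0.0], [0.99, 0.141, -0.0], [-0.0, 0.0, -1.0]]
ft_force: [-0.3, -0.2, -5.5]
width: 0.0082
finger_force: 39.0
```

In the tool's units: 1 mm / 600 = 0.0017, 0.5 mm / 600 = 0.0008.

Call:
step_arm:
  increments:
    - [[5,0,0,0.0008,0,0,0],[5,0,0,0.0008,0,0,0],[5,0,0,0.0017,0,0,0],[5,0,0,0.0017,0,0,0],[5,0,0,0.0017,0,0,0]]

```text
t: 15.97
tool_pos: [0.6311, -0.191, 0.2186]
ee_rot: [[-0.141, 0.99, 0.001], [0.99, 0.141, -0.0], [-0.0, 0.001, -1.0]]
ft_force: [0.4, -0.4, -3.9]
width: 0.0083
finger_force: 39.1
```

In the tool's units: 0.5 mm / 600 = 0.0008.

Call:
step_arm:
  increments:
    - [[5,0,0,0.0008,0,0,0],[5,0,0,0.0008,0,0,0],[5,0,0,0.0008,0,0,0],[5,0,0,0.0008,0,0,0]]

```text
t: 16.3
tool_pos: [0.6312, -0.191, 0.2185]
ee_rot: [[-0.141, 0.99, 0.001], [0.99, 0.141, -0.0], [-0.001, 0.001, -1.0]]
ft_force: [-0.6, 0.1, 0.6]
width: 0.0087
finger_force: 39.5
```

Contact felt: the hook now carries the weight (force went from −5.5 to about 0 N). Releasing.

Call:
step_arm:
  increments:
    - [[12,0,0,0,0,0,0],[16,0,0,0,0,0,0],[22,0,0,0,0,0,0],[28,0,0,0,0,0,0],[28,0,0,0,0,0,0],[28,0,0,0,0,0,0]]
  newtons: 20

```text
t: 16.8
tool_pos: [0.631, -0.191, 0.2179]
ee_rot: [[-0.141, 0.99, 0.001], [0.99, 0.141, -0.0], [-0.0, 0.0, -1.0]]
ft_force: [0.6, -0.5, -0.4]
width: 0.0279
finger_force: 0.0
```

```bash
python3 - <<'E'
from h import *
np.set_printoptions(precision=4,suppress=True)
o=env.get_obs();print(o["t"],o["tool_pos"],o["ft_force"],o["width"],o["finger_force"])
c=wristfix(eyes.capture("wrist"),o);s=eyes.capture("scene")
P=cloud(c);R=np.array(o["ee_rot"]);T=(P-o["tool_pos"])@R*1000
k=(abs(T[...,0]-45)<6)&(abs(T[...,1])<14)&(abs(T[...,2]+10)<16);print(k.sum(),np.percentile(T[k][:,1],[3,50,97]),np.percentile(T[k][:,2],[3,50]))
x=np.zeros((420,800,3),np.uint8);x[:,:400]=c["image"][:,80:480];x[:,400:]=cv2.resize(s["image"][180:390,190:390],(400,420));cv2.imwrite("pics/w7.png",x)
E
```

```text
16.8 [ 0.631  -0.191   0.2179] [ 0.6322 -0.5304 -0.4176] 0.02791458290248158 0.0
834 [-3.5911  0.6568  4.921 ] [-14.8735 -12.6702]
```

View pics/w7.png

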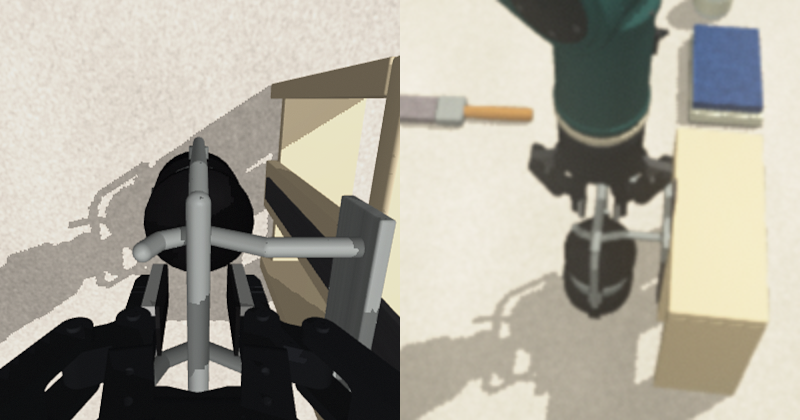

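The bar (198,240) rests in the dips of both prongs, the second prong showing at (215,350). The jaws are clear on both sides. Withdrawing straight up, slowly at first.

In the tool's units: -140 mm / 600 = -0.2333, -120 mm / 600 = -0.2.

Call:
step_arm:
  increments:
    - [[28,0,0,-0.005,0,0,0],[28,0,0,-0.0133,0,0,0],[28,0,0,-0.0267,0,0,0],[28,0,0,-0.0467,0,0,0],[28,0,0,-0.075,0,0,0],[28,0,0,-0.1083,0,0,0],[28,0,0,-0.15,0,0,0],[28,0,0,-0.2,0,0,0],[28,0,0,-0.2333,0,0,0],[28,0,0,-0.2333,0,0,0]]

```text
t: 17.73
tool_pos: [0.6332, -0.1918, 0.3653]
ee_rot: [[-0.141, 0.99, 0.011], [0.99, 0.141, -0.004], [-0.006, 0.01, -1.0]]
ft_force: [0.9, 0.2, 0.3]
width: 0.0281
finger_force: 0.0
```

Call:
step_arm:
  increments:
    - [[28,0,0,0,0,0,0],[28,0,0,0,0,0,0],[28,0,0,0,0,0,0],[28,0,0,0,0,0,0],[28,0,0,0,0,0,0],[28,0,0,0,0,0,0],[28,0,0,0,0,0,0],[28,0,0,0,0,0,0],[28,0,0,0,0,0,0],[28,0,0,0,0,0,0]]

```text
t: 18.57
tool_pos: [0.6309, -0.1909, 0.3579]
ee_rot: [[-0.141, 0.99, 0.0], [0.99, 0.141, -0.0], [-0.0, 0.0, -1.0]]
ft_force: [-0.3, -0.4, 0.3]
width: 0.028
finger_force: 0.0
```

```bash
python3 - <<'E'
from h import *
np.set_printoptions(precision=4,suppress=True)
o=env.get_obs();print(o["t"],o["tool_pos"],o["ft_force"],o["width"])
for i in range(2):
    c=wristfix(eyes.capture("wrist"),o);P=cloud(c);sx=np.array([.9903,.1392,0]);sy=np.array([-.1392,.9903,0]);Q=P-np.array([.631,-.1915,0]);X=Q@sx;Y=Q@sy;Z=P[...,2]
    k=(abs(abs(Y)-.012)<.008)&(abs(X)<.02)&(Z>.2)&(Z<.26);print("bar X",np.percentile(X[k],[3,50,97]),"Z",np.percentile(Z[k],[50,97]))
    k=(c["image"].max(-1)<60)&(abs(Z-.137)<.006)&(np.hypot(X,Y)<.06);print("cap",k.sum(),np.percentile(X[k],[1,99]),np.percentile(Y[k],[1,99]),np.polyfit(X[k],Z[k],1))
s=eyes.capture("scene")
x=np.zeros((420,800,3),np.uint8);x[:,:400]=c["image"][:,80:480];x[:,400:]=cv2.resize(s["image"][180:390,190:390],(400,420));cv2.imwrite("pics/w8.png",x)
E
```

```text
18.5667 [ 0.6309 -0.1909  0.3579] [-0.2681 -0.4181  0.3304] 0.02804456538777539
bar X [-0.004   0.0009  0.0051] Z [0.2315 0.2332]
cap 1586 [-0.0296  0.0331] [-0.0305  0.03  ] [-0.0061  0.1357]
bar X [-0.004   0.0009  0.0051] Z [0.2314 0.2329]
cap 1572 [-0.0294  0.0321] [-0.0301  0.0301] [-0.0036  0.1357]
```

View pics/w8.png

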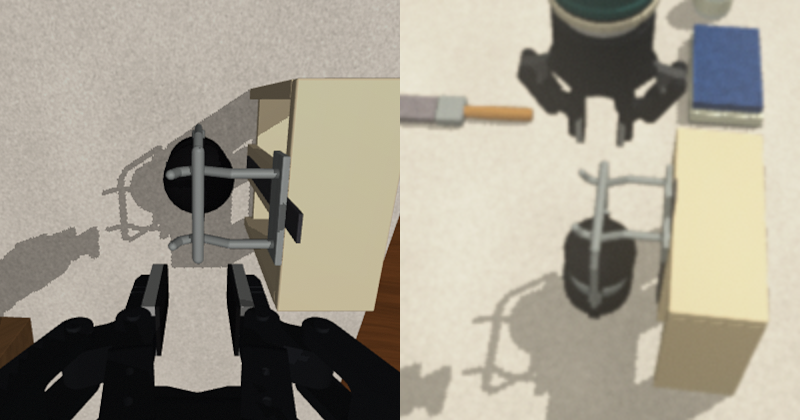

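The bail's bar lies across both prongs, at (198,172) and (198,245). The lantern hangs level, centred and still, and the gripper is clear.

```bash
python3 -c "
from plant import env
print(env.job_done())"
```

```text
the job is handed in; nothing more can be done
None
```

The lantern's handle was swung upright, and the lantern now hangs still and level by it on both prongs, let go and handed in at about 19 s; it may have slid up to about 6 mm early in the swing, but measured back at its starting spot once the handle was up.

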